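# Fit the missing stop peg and set the panel against the pegs

### The job

Take the tall plain stop peg (the one without a disc) from the holder, feel for the hidden hole in the floor of the square black recess in the tilted pouring board, and seat the peg fully home there. Then slide the panel down the board, without lifting it off, until its lower edge rests against both pegs. Leave the other pegs, the bottles and the cups where they stand.

Things in the scene. Friction and masses are not known exactly. Their poses are not given: they have to be found in the camera images.
- board: Tilted pouring board of pale wood on four legs, 300 mm up the slope, 260 mm wide, fixed; its face is tilted 28 degrees from level, facing up and towards the robot. Origin: centre of the face, about 105 mm above the table. x points up the slope (away from the robot), y across it to the left, z straight out of the face.
- board_recess (a point): Centre of the square recess (34 mm wide, 5 mm deep, hard flat black floor) in the board's face near its lower right corner, at face level; board frame -90, -55, 0 mm. In the floor is a round blind hole, 13.5 mm wide, 25 mm deep, square to the face; its centre is up to 5 mm off the recess centre along x and along y, never the same, too dark to see: feel for it. Axes as board.
- board_peg (a point): The other stop peg, fixed in the board's lower left (board frame -90, +55 mm): a 20 mm round wooden post, 55 mm high above the face. This point is on its axis, 14 mm above the face. Axes as the board's.
- peg_mid (a point): Centre of the wooden stop peg, 82 mm long, 30 g, upright in the holder: shank 12 mm across and 22 mm long with a tapered foot, then a shoulder and a plain straight body 20 mm across, 60 mm long. On its axis, 41 mm above the foot, 19 mm above the shoulder; z from foot to top. Fully home, the shoulder is on the recess floor and this point 14 mm above the board's face.
- panel_mid (a point): Centre of the wooden panel lying on the board up the slope from the pegs: 100 mm (x, up the slope) by 150 mm (y) by 12 mm thick, 130 g; z out of its upper side. Non-slip feet: it stays where it is left and slides when pushed (about 1 N). Its lower edge, 50 mm from this point on the -x side, starts 25 to 65 mm from the pegs, a little askew.
- holder: The dark wooden peg holder, 160 mm (x) by 60 mm (y) by 40 mm high, fixed on the table; origin under its centre. Three pegs stand 50 mm apart in a row along its x, each with its shoulder on the top of the holder, so that 22 mm of shank must be lifted out; the order varies. Only the 20 mm body of each peg stands above the top.
- short_peg_mid (a point): A short peg in the holder (body only 28 mm above the holder), not the one wanted. Point on its axis, 25 mm above its foot.
- disc_peg_mid (a point): A peg with a 36 mm flat disc on top, in the holder, not the one wanted. Point on its axis, 41 mm above its foot.
- bottle_a_mid (a point): Dropper bottle, 36 mm wide, 102 mm tall, standing between the robot, the holder and the board; point 50 mm above its foot.
- bottle_b_mid (a point): Dropper bottle, 36 mm wide, 102 mm tall, standing left of the board; point 50 mm above its foot.
- bottle_c_mid (a point): Dropper bottle, 32 mm wide, 95 mm tall, standing beyond the holder; point 45 mm above its foot.
- cups_mid (a point): Stack of clear cups, 76 mm wide, 120 mm tall, left of the board; point at half height.
Not all that is in view belongs to the job. Leave any green or yellow look-alike of the part that bears panel_mid alone.

How it is judged:
By the outcome, as a careful person would: the job done as asked, in the order asked, and still so for the second after the job is handed in, with the robot touching nothing.
It also fails if it takes over 61 s, if anything falls off the work surface, if the arm or the gripper's body presses on something with over 40 N, if the wrist force passes 120 N, or if a joint passes its speed limit or range.

### The arm

A 7-joint arm with a two-finger parallel gripper is mounted at the origin on the work surface. World frame = base frame: x ahead of the robot, y to its left, z up, the work surface at z = 0. Lengths are in m, angles in rad, forces in N, time in s.
With the tool pointing down it reaches from about 0.4 to 0.9 m from the base axis. Payload 5.5 kg.
Tool frame: the origin (TCP) lies at the very end of the fingers, on their centre line; the grasp point (between the pads) lies 19 mm behind it; z points along the fingers, y is the line along which they close (so a half turn about z gives the same grasp; the last joint's range is limited). The gripper opens to 85 mm and grips with 20 to 120 N. Pads are 22 mm wide; open, the fingers measure 114 mm over their backs; the gripper's body (76 mm by 85 mm) begins 54 mm behind the grasp point. The pads swing forward as they close: fully open they stand 13 mm farther back than shut.
Start: joints at [1.419, 0.501, -0.427, 1.55, 0.221, 1.138, -0.21], TCP at [0.262, -0.595, 0.195] pointing down, gripper open.
Joint ranges: [-2.88, 2.88], [-0.31, 2.03], [-1.54, 1.56], [0.2, 2.42], [-1.41, 4.55], [0.19, 2.02], [-2.57, 2.57]. Speed limits (rad/s): [2.57, 2.57, 3.14, 3.14, 3.14, 3.14, 3.14].

### API

Orientations are given as a 3x3 rotation matrix whose columns are the frame's x, y, z axes.
In Python, from station import bot gives the robot as it stands. The module is installed in compiled form; this text tells all that it offers.
- The arm moves only by the tool move_arm, never from a script. Its argument "steps" is a list of rows, each an object of numbers: "tx", "ty", "tz": the shift along the world's x, y, z in m; "ax", "ay", "az": the turn, a rotation vector about the world's x, y, z in units of 5 degrees (1.0 is 5 degrees); "gripper": the opening, from -1 (shut) to 1 (fully open). A call has 1 to 12 rows; each row is the pose to reach, as a shift and turn from the pose commanded when the call began; what a row does not reach only later rows make up. A row lasts 1/8 s, in which the tool goes at most 62.5 mm and 10.7 degrees, less where a joint would pass 70% of its speed; a pose out of reach is approached as far as the arm can. A call with a gripper value outside its range is refused whole. The fingers move at their own pace and stop on an object; "newtons" is the grip in N (left out, the last holds). Time passes only in rows, so rows that repeat a pose let the fingers close. It gives the time, the measured TCP pose, the force, the opening and the grip force at its end, in the units of the state.
- bot.state(): the state, without advancing time (a new reading comes with each control period).
- bot.get_image(name): name is "side" or "top"; returns a dict with "pixels" (480x640x3 uint8, red, green, blue), "fx", "fy", "cx", "cy" (pixels), "rvec" (rotation vector, rad) and "tvec" (3), from world to camera coordinates, as OpenCV has them. Camera axes: x right, y down, z forward; pixel columns grow to the right and rows downward; lengths in m; the calibration is good to about 2 mm. A picture is of the moment at which its call begins. There is no depth.
- bot.close_job(): hands the job in; it is judged then, once.
The state is a dict: "t": time; "joints": joint angles; "joint_vel": joint speeds; "effort": joint torques, N m; "tcp_pos": TCP position; "ee_rot": TCP orientation; "ft_force": force on the tool from outside, world axes, zero at the start; "wrist_torque": the same for the moment, N m; "grip_width": finger opening in m; "grip_force": force on a finger pad.
Only numpy, scipy, OpenCV 4.12 (cv2) and the standard library are available. Lean on these libraries where they do the work, as an engineer would, in place of code of your own. Each camera call takes 0.05 s, during which the arm holds its last target. There are 200 camera calls.

## Working session

There is one attempt and no reset: what is moved stays moved. The work goes in short steps, Python scripts to look and compute and a tool call to move; the robot and the scene stay as the last step left them, time stands still between calls to the robot, and variables do not carry over. Pictures are saved under pics/ and viewed, at most 10 in all, crops included, and the job is handed in when it is done.

Besides the shell and the picture viewer there is one more tool, called by a JSON object that holds its "name" and its "arguments", one argument or row to a line. move_arm: Moves the arm, as the interface text tells. Its arguments: {"type":"object","properties":{"steps":{"type":"array","items":{"type":"object","properties":{"tx":{"type":"number"},"ty":{"type":"number"},"tz":{"type":"number"},"ax":{"type":"number"},"ay":{"type":"number"},"az":{"type":"number"},"gripper":{"type":"number"}}}},"newtons":{"type":"number"}},"required":["steps"]}

```bash
mkdir -p pics
cat > h.py <<'E'
import numpy as np, cv2
from station import bot
def cam(n):
    d=bot.get_image(n); R=cv2.Rodrigues(np.array(d["rvec"],float))[0]; t=np.array(d["tvec"],float).ravel()
    d["R"]=R; d["t"]=t; d["c"]=-R.T@t; return d
def ray(d,u,v):
    r=d["R"].T@np.array([(u-d["cx"])/d["fx"],(v-d["cy"])/d["fy"],1]); return d["c"],r/np.linalg.norm(r)
def onplane(d,u,v,p0,n):
    c,r=ray(d,u,v); return c+r*(np.dot(np.array(p0)-c,n)/np.dot(r,n))
def tri(d1,a,d2,b):
    c1,r1=ray(d1,*a); c2,r2=ray(d2,*b); s=np.linalg.lstsq(np.c_[r1,-r2],c2-c1,rcond=None)[0]
    p,q=c1+s[0]*r1,c2+s[1]*r2; return (p+q)/2,np.linalg.norm(p-q)
def proj(d,p):
    q=d["R"]@np.array(p)+d["t"]; return d["fx"]*q[0]/q[2]+d["cx"],d["fy"]*q[1]/q[2]+d["cy"]
def save(d,f): cv2.imwrite(f,d["pixels"][:,:,::-1])
E
python3 - <<'E'
from h import *
for n in("side","top"):
    d=cam(n); save(d,f"pics/{n}0.png"); print(n,d["c"].round(3),d["R"].round(2).tolist(),d["fx"])
s=bot.state(); print(s["t"],s["tcp_pos"],np.round(s["ee_rot"],3).tolist(),s["grip_width"])
E
```

```text
side [ 0.385 -1.348  0.895] [[1.0, -0.06, 0.01], [-0.02, -0.51, -0.86], [0.05, 0.86, -0.51]] 592.6032371239286
top [ 0.376 -0.009  1.302] [[-0.01, -1.0, -0.02], [-1.0, 0.01, -0.07], [0.07, 0.02, -1.0]] 581.9619875742153
0.1 [ 0.26164069 -0.59426627  0.19354827] [[0.915, 0.403, -0.001], [0.403, -0.915, 0.002], [0.0, -0.002, -1.0]] 0.08596613257697697
```

View pics/side0.png

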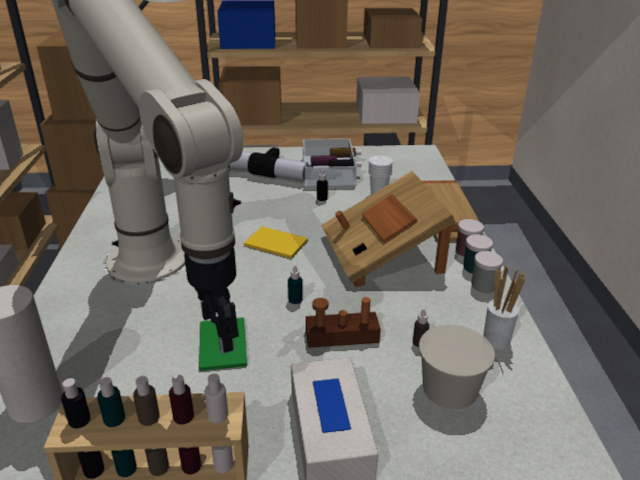

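View pics/top0.png

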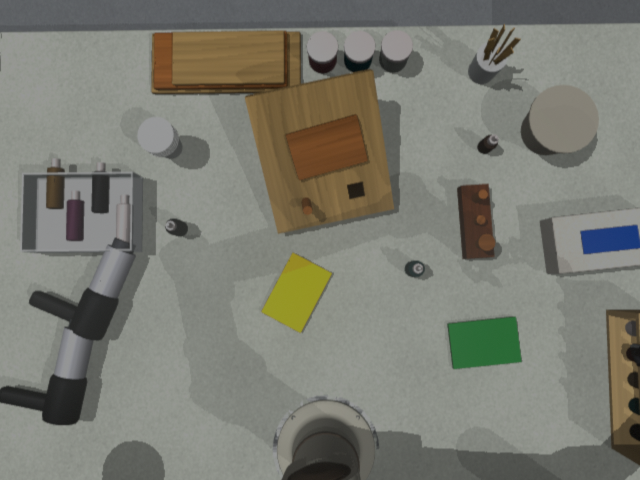

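Side view: the holder is at about (342,330), with the disc peg at (320,310), the short peg at (343,318) and the tall plain peg at (366,305). In the top view these are at (487,243), (481,220) and (484,194). The panel is at (328,147) in the top view, the recess at (355,190) and the board peg at (310,208). The green and yellow plates are decoys. The wanted peg is the one at the far end of the holder, away from the robot. I'll check that in a crop.

Run:
```python
import cv2,numpy as np
s=cv2.imread('pics/side0.png');t=cv2.imread('pics/top0.png')
def c(i,x,y,w,h,k): return cv2.resize(i[y:y+h,x:x+w],None,fx=k,fy=k,interpolation=cv2.INTER_CUBIC)
a=np.hstack([c(s,295,285,100,75,4),c(t,440,175,100,75,4)])
b=np.hstack([c(s,310,165,160,120,2.5),c(t,230,65,200,150,2)])
cv2.imwrite('pics/crop0.png',np.vstack([a,b]))
```

```text
(no output)
```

View pics/crop0.png

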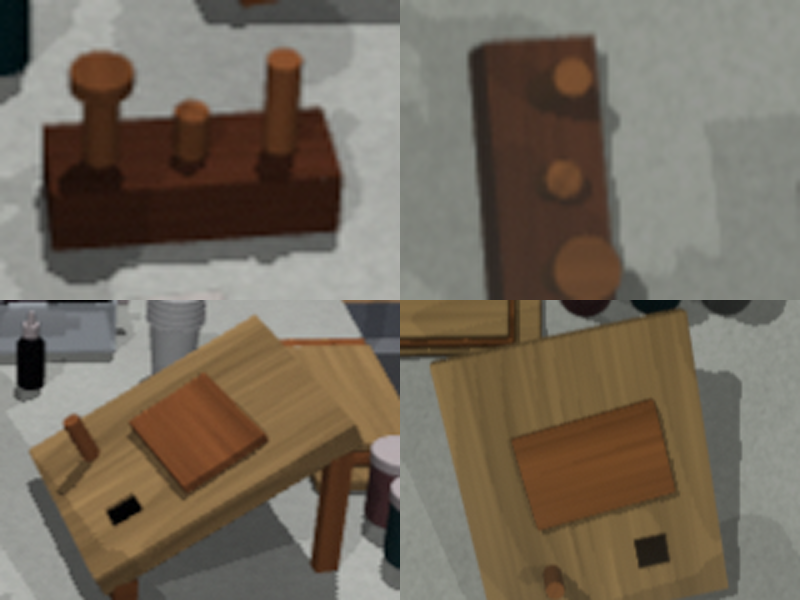

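The crop confirms the choice: the tall plain peg has its top at side (366,299) and top (483,194). The board corners, recess and panel are all clearly visible.

```bash
cat > m.py <<'E'
from h import *
def cen(m,box):
    x,y,w,h=box; k=np.zeros_like(m); k[y:y+h,x:x+w]=m[y:y+h,x:x+w]; c=max(cv2.findContours(k,0,2)[0],key=cv2.contourArea)
    return c,k
E
python3 - <<'E'
from m import *
s=cam("side");t=cam("top")
def dark(d,box):
    g=(d["pixels"].max(2)<50).astype(np.uint8); c,k=cen(g,box); M=cv2.moments(c); print("area",M["m00"],cv2.minAreaRect(c)); return M["m10"]/M["m00"],M["m01"]/M["m00"]
rs,rt=dark(s,(350,238,20,20)),dark(t,(342,178,30,26)); print(rs,rt)
P,e=tri(s,rs,t,rt); print("recess",P.round(4),e)
cs=[(412.8,171.8),(322.8,225.8),(349.2,278.6),(453.2,215.8)]; ct=[(245.5,96.5),(278,231),(394,209),(373,70)]
C=[]
for a,b in zip(cs,ct):
    p,e=tri(s,a,t,b); C.append(p); print("corner",p.round(4),round(e,4))
C=np.array(C); c0=C.mean(0); print("centre",c0.round(4))
# Kabsch to model
m=np.array([[150,130,0],[-150,130,0],[-150,-130,0],[150,-130,0]])/1000
U,S,V=np.linalg.svd(m.T@(C-c0)); R=V.T@np.diag([1,1,np.sign(np.linalg.det(V.T@U.T))])@U.T
print(R.round(3).tolist(),"tilt",np.degrees(np.arccos(R[2,2])),"yaw",np.degrees(np.arctan2(R[1,0],R[0,0])))
print("recess in board",(R.T@(P-c0)).round(4))
for nm,a,b in(("tall",(365.7,299.5),(483,194.2)),("boardpeg top",(310+73/2.5,165+120/2.5),(230+153/2,65+272/2))):
    p,e=tri(s,a,t,b); print(nm,p.round(4),round(e,4), (R.T@(p-c0)).round(4))
# pegs on plane z=.1 top
print("tall on z=.1",onplane(t,483,194.2,[0,0,.1],[0,0,1]).round(4),onplane(s,365.7,299.5,[0,0,.1],[0,0,1]).round(4))
for nm,u,v,z in(("bottleA",416,267,.1),("bottlec",489,143,.095),("disc",487,243,.1),("short",481.5,220,.068)): print(nm,onplane(t,u,v,[0,0,z],[0,0,1]).round(3))
E
```

```text
area 63.0 ((359.1999816894531, 248.90000915527344), (6.260990142822266, 12.074766159057617), 63.43495178222656)
area 164.0 ((355.66217041015625, 189.9729766845703), (12.987520217895508, 14.79590892791748), 80.53767395019531)
(359.1587301587302, 248.9047619047619) (355.5335365853659, 189.8313008130081)
recess [ 0.5614 -0.0704  0.0626] 0.0009953063802912573
corner [0.7334 0.1505 0.1735] 0.0018
corner [0.477  0.0987 0.0338] 0.002
corner [ 0.5256 -0.1559  0.0308] 0.0062
corner [ 0.7847 -0.1024  0.1733] 0.0034
centre [ 0.6302 -0.0023  0.1029]
[[0.864, -0.198, -0.463], [0.172, 0.98, -0.097], [0.473, 0.004, 0.881]] tilt 28.20577729842847 yaw 11.28733913300707
recess in board [-0.0903 -0.0534  0.0029]
tall [ 0.5443 -0.3318  0.1016] 0.0018 [-0.1316 -0.3061  0.0704]
boardpeg top [0.5244 0.0332 0.1125] 0.0136 [-0.0808  0.0558  0.054 ]
tall on z=.1 [ 0.5436 -0.3322  0.1   ] [ 0.5456 -0.3296  0.1   ]
bottleA [ 0.394 -0.191  0.1  ]
bottlec [ 0.652 -0.349  0.095]
disc [ 0.442 -0.338  0.1  ]
short [ 0.493 -0.336  0.068]
```

Tall peg at (0.544, -0.332). The board comes out at about 28° tilt and 11.3° yaw. First I'll move above the peg, with the fingers closing across the holder and already at the board's yaw.

{"name": "move_arm", "arguments": {
  "steps": [
    {"tx":0.06,"ty":0.05,"tz":0.01,"az":-0.5,"gripper":1},
    {"tx":0.12,"ty":0.11,"tz":0.01,"az":-1.5,"gripper":1},
    {"tx":0.17,"ty":0.16,"tz":0.01,"az":-2.5,"gripper":1},
    {"tx":0.22,"ty":0.205,"tz":0.01,"az":-2.5,"gripper":1},
    {"tx":0.26,"ty":0.245,"tz":0.01,"az":-2.5,"gripper":1},
    {"tx":0.2825,"ty":0.262,"tz":0.0,"az":-2.5,"gripper":1},
    {"tx":0.2825,"ty":0.262,"tz":0.0,"az":-2.5,"gripper":1},
    {"tx":0.2825,"ty":0.262,"tz":-0.03,"az":-2.5,"gripper":1},
    {"tx":0.2825,"ty":0.262,"tz":-0.05,"az":-2.5,"gripper":1},
    {"tx":0.2825,"ty":0.262,"tz":-0.05,"az":-2.5,"gripper":1}
  ]
}}

```text
validation failed for argument at $.st...
```

{"name": "move_arm", "arguments": {
  "steps": [
    {"tx":0.06,"ty":0.05,"tz":0.01,"ax":0,"ay":0,"az":-0.5,"gripper":1},
    {"tx":0.12,"ty":0.11,"tz":0.01,"ax":0,"ay":0,"az":-1.5,"gripper":1}
  ]
}}

```text
t: 0.45
tcp_pos: [0.3551, -0.5115, 0.2039]
ee_rot: [[0.961, 0.275, 0.001], [0.275, -0.961, -0.0], [0.001, 0.001, -1.0]]
ft_force: [0.7, -0.3, 0.7]
grip_width: 0.0854
grip_force: 0.0
```

{"name": "move_arm", "arguments": {
  "steps": [
    {"tx":0.05,"ty":0.045,"tz":0,"ax":0,"ay":0,"az":-1,"gripper":1},
    {"tx":0.09,"ty":0.085,"tz":0,"ax":0,"ay":0,"az":-1,"gripper":1},
    {"tx":0.13,"ty":0.125,"tz":0,"ax":0,"ay":0,"az":-1,"gripper":1},
    {"tx":0.162,"ty":0.153,"tz":0,"ax":0,"ay":0,"az":-1,"gripper":1},
    {"tx":0.162,"ty":0.153,"tz":-0.03,"ax":0,"ay":0,"az":-1,"gripper":1},
    {"tx":0.162,"ty":0.153,"tz":-0.06,"ax":0,"ay":0,"az":-1,"gripper":1},
    {"tx":0.162,"ty":0.153,"tz":-0.08,"ax":0,"ay":0,"az":-1,"gripper":1},
    {"tx":0.162,"ty":0.153,"tz":-0.08,"ax":0,"ay":0,"az":-1,"gripper":1}
  ]
}}

```text
t: 1.45
tcp_pos: [0.5151, -0.358, 0.1219]
ee_rot: [[0.981, 0.195, -0.003], [0.195, -0.981, 0.002], [-0.002, -0.003, -1.0]]
ft_force: [0.0, -0.2, -0.5]
grip_width: 0.0853
grip_force: 0.0
```

Run:
```python
from h import *
s=cam("side");t=cam("top"); b=cv2.resize(s["pixels"][220:370,270:470],None,fx=2,fy=2,interpolation=2); c=cv2.resize(t["pixels"][120:270,400:600],None,fx=2,fy=2,interpolation=2)
cv2.imwrite("pics/c1.png",np.hstack([b,c])[:,:,::-1]); st=bot.state(); print(st["tcp_pos"],st["joints"])
```

```text
[ 0.51685631 -0.35902485  0.12441257] [ 0.89943351  0.54325291 -0.45715667  1.66786468  0.27561505  0.99395874
 -1.0264071 ]
```

View pics/c1.png

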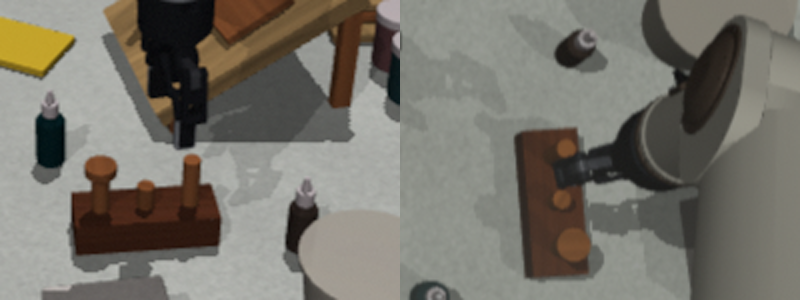

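The side crop shows the open gripper short of the tall peg: fingertips at crop (185,140), peg top at (192,160). The unreached part of the first call isn't carried over, so I'll correct from the measured pose, then descend and grip.

{"name": "move_arm", "arguments": {
  "steps": [
    {"tx":0.0275,"ty":0.0265,"tz":0,"ax":0,"ay":0,"az":0,"gripper":1},
    {"tx":0.0275,"ty":0.0265,"tz":0,"ax":0,"ay":0,"az":0,"gripper":1},
    {"tx":0.0275,"ty":0.0265,"tz":-0.03,"ax":0,"ay":0,"az":0,"gripper":1},
    {"tx":0.0275,"ty":0.0265,"tz":-0.062,"ax":0,"ay":0,"az":0,"gripper":1},
    {"tx":0.0275,"ty":0.0265,"tz":-0.062,"ax":0,"ay":0,"az":0,"gripper":1},
    {"tx":0.0275,"ty":0.0265,"tz":-0.062,"ax":0,"ay":0,"az":0,"gripper":-1},
    {"tx":0.0275,"ty":0.0265,"tz":-0.062,"ax":0,"ay":0,"az":0,"gripper":-1},
    {"tx":0.0275,"ty":0.0265,"tz":-0.062,"ax":0,"ay":0,"az":0,"gripper":-1},
    {"tx":0.0275,"ty":0.0265,"tz":-0.062,"ax":0,"ay":0,"az":0,"gripper":-1},
    {"tx":0.0275,"ty":0.0265,"tz":-0.062,"ax":0,"ay":0,"az":0,"gripper":-1}
  ],
  "newtons": 80
}}

```text
t: 2.8
tcp_pos: [0.5462, -0.3326, 0.0643]
ee_rot: [[0.981, 0.196, 0.004], [0.196, -0.981, -0.002], [0.004, 0.003, -1.0]]
ft_force: [-1.2, 2.0, 11.4]
grip_width: -0.0003
grip_force: 6.0
```

Run:
```python
from h import *
s=cam("side");t=cam("top"); b=cv2.resize(s["pixels"][220:370,270:470],None,fx=2,fy=2,interpolation=2); c=cv2.resize(t["pixels"][120:270,400:600],None,fx=2,fy=2,interpolation=2)
cv2.imwrite("pics/c2.png",np.hstack([b,c])[:,:,::-1]); st=bot.state(); print(st["tcp_pos"],st["grip_width"],st["grip_force"],st["ft_force"]); print(proj(s,st["tcp_pos"]),proj(t,st["tcp_pos"]))
```

```text
[ 0.54614782 -0.33241458  0.06434835] 0.0003342158592473623 5.233230614103377 [-0.33427452  1.69962851 10.87745518]
(np.float64(365.36443066306987), np.float64(313.1640897404056)) (np.float64(478.62973145818626), np.float64(195.3955768996198))
```

View pics/c2.png

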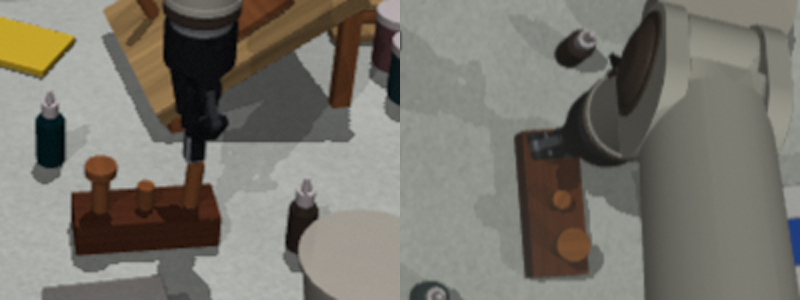

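Run:
```python
from h import *
s=cam("side");t=cam("top")
for p in([.2616,-.5943,.1935],[.2616,-.5943,.2065],[.5169,-.359,.1244],[.5169,-.359,.1374],[.546,-.332,.0643],[.546,-.332,.098]): print(p,np.round(proj(s,p),1),np.round(proj(t,p),1))
a=cv2.imread("pics/side0.png")[250:400,150:350]; b=s["pixels"][270:345,320:420,::-1]
cv2.imwrite("pics/c3.png",np.hstack([cv2.resize(a,(400,300)),cv2.resize(b,(400,300))]))
```

```text
[0.2616, -0.5943, 0.1935] [219.7 357.1] [640.9 335.4]
[0.2616, -0.5943, 0.2065] [219.1 351.3] [644.6 336.2]
[0.5169, -0.359, 0.1244] [354.4 299.3] [499.9 205.5]
[0.5169, -0.359, 0.1374] [354.6 294.3] [501.8 204.7]
[0.546, -0.332, 0.0643] [365.3 313.1] [478.4 195.5]
[0.546, -0.332, 0.098] [366.  300.9] [482.6 193.2]
```

View pics/c3.png

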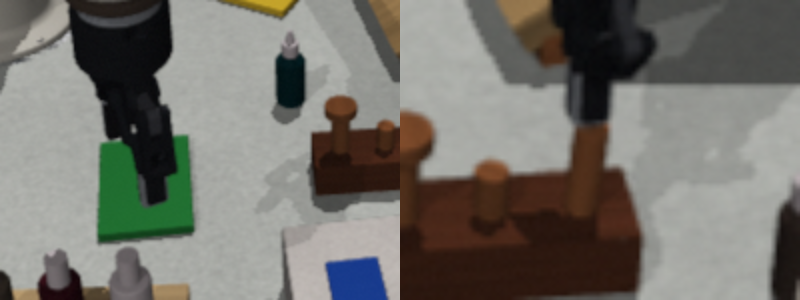

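Run:
```python
from h import *
s=cam("side");t=cam("top")
for z in(.19,.2,.21,.22,.23,.24,.25): print(z,np.round(proj(s,[.2616+.403*.05,-.5943-.915*.05,z]),1))
for z in(.06,.08,.09,.1,.11): print(z,np.round(proj(s,[.546,-.332,z]),1),np.round(proj(s,[.546+.002,-.332-.01,z]),1))
s=bot.state();print(s["tcp_pos"],s["joints"],s["effort"],s["ft_force"],s["wrist_torque"])
```

```text
0.19 [229.8 378. ]
0.2 [229.4 373.5]
0.21 [228.9 369. ]
0.22 [228.5 364.4]
0.23 [228.  359.7]
0.24 [227.6 355. ]
0.25 [227.1 350.2]
0.06 [365.2 314.6] [366.6 317.5]
0.08 [365.6 307.4] [367.1 310.3]
0.09 [365.8 303.8] [367.3 306.7]
0.1 [366.  300.2] [367.5 303. ]
0.11 [366.2 296.5] [367.7 299.3]
[ 0.5461793  -0.33236151  0.06437408] [ 0.81930311  0.62980869 -0.43514867  1.68165026  0.32289867  0.89757289
 -1.11834879] [ 6.00039158e-01 -5.32800114e+01 -5.49717978e+00 -2.09536368e+01
  3.82164186e-01 -4.22752434e-01 -6.07543984e-05] [-0.64964368  1.67316229  9.40460433] [ 0.37055627  0.18045224 -0.03955918]
```

The closed fingertips are standing on the peg top at z = 0.100 m with TCP z reading 0.064. The start picture shows the same thing, so the real finger ends are about 36 mm short of the reported TCP. I'll allow for that: raise, open, go lower and grip.

{"name": "move_arm", "arguments": {
  "steps": [
    {"tx":0,"ty":0,"tz":0.025,"ax":0,"ay":0,"az":0,"gripper":-1},
    {"tx":0,"ty":0,"tz":0.025,"ax":0,"ay":0,"az":0,"gripper":1},
    {"tx":0,"ty":0,"tz":0.025,"ax":0,"ay":0,"az":0,"gripper":1},
    {"tx":0,"ty":0,"tz":0.025,"ax":0,"ay":0,"az":0,"gripper":1},
    {"tx":0,"ty":0,"tz":0.025,"ax":0,"ay":0,"az":0,"gripper":1},
    {"tx":0,"ty":0,"tz":0,"ax":0,"ay":0,"az":0,"gripper":1},
    {"tx":0,"ty":0,"tz":-0.02,"ax":0,"ay":0,"az":0,"gripper":1},
    {"tx":0,"ty":0,"tz":-0.035,"ax":0,"ay":0,"az":0,"gripper":1},
    {"tx":0,"ty":0,"tz":-0.035,"ax":0,"ay":0,"az":0,"gripper":1}
  ]
}}

```text
t: 4.22
tcp_pos: [0.5427, -0.3314, 0.0249]
ee_rot: [[0.981, 0.196, -0.003], [0.196, -0.981, 0.002], [-0.002, -0.002, -1.0]]
ft_force: [0.6, 0.2, -0.2]
grip_width: 0.0853
grip_force: 0.0
```

{"name": "move_arm", "arguments": {
  "steps": [
    {"tx":0,"ty":0,"tz":0,"ax":0,"ay":0,"az":0,"gripper":-1},
    {"tx":0,"ty":0,"tz":0,"ax":0,"ay":0,"az":0,"gripper":-1},
    {"tx":0,"ty":0,"tz":0,"ax":0,"ay":0,"az":0,"gripper":-1},
    {"tx":0,"ty":0,"tz":0,"ax":0,"ay":0,"az":0,"gripper":-1},
    {"tx":0,"ty":0,"tz":0,"ax":0,"ay":0,"az":0,"gripper":-1}
  ]
}}

```text
t: 4.85
tcp_pos: [0.5443, -0.3324, 0.0274]
ee_rot: [[0.981, 0.195, 0.001], [0.195, -0.981, -0.001], [0.001, 0.001, -1.0]]
ft_force: [-0.4, 0.3, 4.2]
grip_width: 0.0179
grip_force: 77.9
```

Peg gripped. Now I'll lift it and carry it to a hover over the recess, tilting the tool onto the board normal.

{"name": "move_arm", "arguments": {
  "steps": [
    {"tx":0,"ty":0,"tz":0.03,"ax":0,"ay":0,"az":0,"gripper":-1},
    {"tx":0,"ty":0,"tz":0.08,"ax":0,"ay":0,"az":0,"gripper":-1},
    {"tx":0,"ty":0.04,"tz":0.11,"ax":0.3,"ay":-1.5,"az":0,"gripper":-1},
    {"tx":0,"ty":0.08,"tz":0.11,"ax":0.6,"ay":-3,"az":0,"gripper":-1},
    {"tx":-0.005,"ty":0.12,"tz":0.11,"ax":0.9,"ay":-4.5,"az":0,"gripper":-1},
    {"tx":-0.01,"ty":0.16,"tz":0.11,"ax":1.1,"ay":-5.49,"az":0,"gripper":-1},
    {"tx":-0.01,"ty":0.2,"tz":0.11,"ax":1.1,"ay":-5.49,"az":0,"gripper":-1},
    {"tx":-0.01,"ty":0.24,"tz":0.1,"ax":1.1,"ay":-5.49,"az":0,"gripper":-1},
    {"tx":-0.01,"ty":0.2555,"tz":0.09,"ax":1.1,"ay":-5.49,"az":0,"gripper":-1},
    {"tx":-0.01,"ty":0.2555,"tz":0.09,"ax":1.1,"ay":-5.49,"az":0,"gripper":-1},
    {"tx":-0.01,"ty":0.2555,"tz":0.09,"ax":1.1,"ay":-5.49,"az":0,"gripper":-1},
    {"tx":-0.01,"ty":0.2555,"tz":0.09,"ax":1.1,"ay":-5.49,"az":0,"gripper":-1}
  ]
}}

```text
t: 6.35
tcp_pos: [0.5344, -0.0779, 0.1171]
ee_rot: [[0.866, 0.194, 0.461], [0.171, -0.981, 0.091], [0.47, -0.0, -0.883]]
ft_force: [-0.1, 0.1, -0.6]
grip_width: 0.0181
grip_force: 78.2
```

Run:
```python
from h import *
s=cam("side");t=cam("top"); b=cv2.resize(s["pixels"][175:295,300:460],None,fx=2.5,fy=2.5,interpolation=2); c=cv2.resize(t["pixels"][100:240,250:437],(400,300),interpolation=2)
cv2.imwrite("pics/c4.png",np.hstack([b,c])[:,:,::-1]); st=bot.state(); R=np.array(st["ee_rot"]);z=R[:,2]; print(st["tcp_pos"],R.round(3).tolist(),st["ft_force"],st["wrist_torque"],st["grip_width"])
for k in(.0094,-.0126): print(k,np.round(proj(s,st["tcp_pos"]+k*z),1),np.round(proj(t,st["tcp_pos"]+k*z),1))
```

```text
[ 0.53421334 -0.07773667  0.11699601] [[0.866, 0.194, 0.461], [0.171, -0.981, 0.091], [0.47, -0.0, -0.883]] [ 0.68655671  0.66734009 -0.28963778] [-0.12618888  0.55195129  0.02391627] 0.018384270436095404
0.0094 [351.  235.2] [359.9 197.2]
-0.0126 [347.3 229.2] [361.4 200.9]
```

View pics/c4.png

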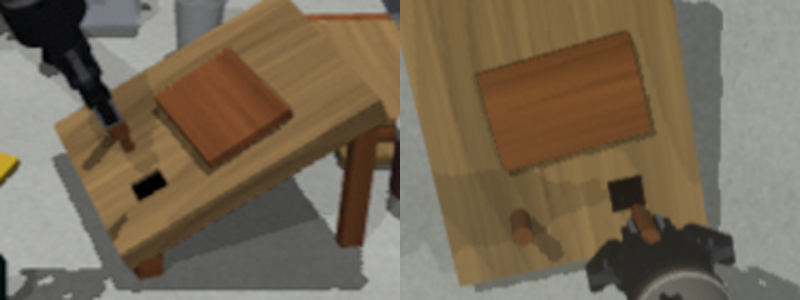

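The side view shows the peg foot at crop (127,148), which is image (351,234), against a predicted (351,235). The top view agrees too, so the calibration holds when tilted. Next I'll descend along the board normal to just above the recess floor.

{"name": "move_arm", "arguments": {
  "steps": [
    {"tx":0.009,"ty":0.0035,"tz":-0.0175,"ax":0,"ay":0,"az":0,"gripper":-1},
    {"tx":0.018,"ty":0.005,"tz":-0.035,"ax":0,"ay":0,"az":0,"gripper":-1},
    {"tx":0.0235,"ty":0.006,"tz":-0.0458,"ax":0,"ay":0,"az":0,"gripper":-1},
    {"tx":0.0235,"ty":0.006,"tz":-0.0458,"ax":0,"ay":0,"az":0,"gripper":-1}
  ]
}}

```text
t: 6.95
tcp_pos: [0.5577, -0.0715, 0.0705]
ee_rot: [[0.866, 0.194, 0.461], [0.172, -0.981, 0.091], [0.47, 0.0, -0.883]]
ft_force: [0.1, -0.4, -1.6]
grip_width: 0.0183
grip_force: 78.2
```

```bash
cat > b.py <<'E'
from h import *
F=np.array([.562,-.071,.063]); B=np.array([[.866,.173,.4695],[-.196,.981,0],[-.460,-.092,.883]])
def rep():
    s=bot.state(); T=np.array(s["ee_rot"]); f=np.array(s["tcp_pos"])+.0094*T[:,2]
    print("t",round(s["t"],2),"foot mm",(1000*B@(f-F)).round(2),"force",(B@np.array(s["ft_force"])).round(1),"torque",(B@np.array(s["wrist_torque"])).round(2),"grip",round(s["grip_width"]*1000,1),"tz",(B@T[:,2]).round(3))
E
python3 -c "from b import *;rep()"
```

```text
t 6.95 foot mm [-0.26  0.31 -0.73] force [-0.7 -0.4 -1.4] torque [ 0.04  0.54 -0.01] grip 18.3 tz [ 0.    -0.001 -1.   ]
```

Now down in 1 mm steps (0.46, 0.09, -0.88 mm) until it touches.

{"name": "move_arm", "arguments": {
  "steps": [
    {"tx":0.0009,"ty":0.0002,"tz":-0.0018,"ax":0,"ay":0,"az":0,"gripper":-1},
    {"tx":0.0018,"ty":0.0004,"tz":-0.0035,"ax":0,"ay":0,"az":0,"gripper":-1},
    {"tx":0.0023,"ty":0.0005,"tz":-0.0044,"ax":0,"ay":0,"az":0,"gripper":-1},
    {"tx":0.0023,"ty":0.0005,"tz":-0.0044,"ax":0,"ay":0,"az":0,"gripper":-1}
  ]
}}

```text
t: 7.45
tcp_pos: [0.5597, -0.0708, 0.0668]
ee_rot: [[0.866, 0.194, 0.461], [0.171, -0.981, 0.092], [0.47, -0.001, -0.883]]
ft_force: [-0.1, 0.1, -0.0]
grip_width: 0.0181
grip_force: 78.2
```

```bash
python3 -c "from b import *;rep()"
```

```text
t 7.45 foot mm [-0.2   0.68 -5.03] force [-0.1  0.1  0.1] torque [-0.02  0.54 -0.05] grip 18.1 tz [ 0. -0. -1.]
```

{"name": "move_arm", "arguments": {
  "steps": [
    {"tx":0.0005,"ty":0.0,"tz":-0.0009,"ax":0,"ay":0,"az":0,"gripper":-1},
    {"tx":0.0009,"ty":0.0001,"tz":-0.0018,"ax":0,"ay":0,"az":0,"gripper":-1},
    {"tx":0.0014,"ty":0.0001,"tz":-0.0026,"ax":0,"ay":0,"az":0,"gripper":-1},
    {"tx":0.0014,"ty":0.0001,"tz":-0.0026,"ax":0,"ay":0,"az":0,"gripper":-1}
  ]
}}

```text
t: 7.95
tcp_pos: [0.5616, -0.0696, 0.0641]
ee_rot: [[0.866, 0.196, 0.461], [0.173, -0.981, 0.093], [0.47, -0.001, -0.883]]
ft_force: [1.8, 0.7, 1.5]
grip_width: 0.0181
grip_force: 78.3
```

```bash
python3 -c "from b import *;rep()"
```

```text
t 7.95 foot mm [ 0.46  1.49 -8.34] force [2.3 0.3 0.4] torque [ 0.27 -0.06 -0.  ] grip 18.1 tz [ 0.001  0.001 -1.   ]
```

The foot was pushed about +0.7 mm in x and +0.8 mm in y, with almost no normal force. That suggests the taper is entering the hole edge, so I'll follow that direction and press down.

{"name": "move_arm", "arguments": {
  "steps": [
    {"tx":0.0009,"ty":0.0008,"tz":-0.001,"ax":0,"ay":0,"az":0,"gripper":-1},
    {"tx":0.0018,"ty":0.001,"tz":-0.0023,"ax":0,"ay":0,"az":0,"gripper":-1},
    {"tx":0.0018,"ty":0.001,"tz":-0.0023,"ax":0,"ay":0,"az":0,"gripper":-1}
  ]
}}

```text
t: 8.32
tcp_pos: [0.563, -0.069, 0.0615]
ee_rot: [[0.866, 0.196, 0.46], [0.172, -0.981, 0.092], [0.469, -0.0, -0.883]]
ft_force: [2.8, 1.6, -1.0]
grip_width: 0.0189
grip_force: 78.3
```

```bash
python3 -c "from b import *;rep()"
```

```text
t 8.32 foot mm [  0.49   1.77 -11.41] force [ 2.2  1.  -2.3] torque [ 0.16  0.04 -0.02] grip 18.9 tz [-0.  0. -1.]
```

{"name": "move_arm", "arguments": {
  "steps": [
    {"tx":0.0012,"ty":0.0006,"tz":-0.002,"ax":0,"ay":0,"az":0,"gripper":-1},
    {"tx":0.0025,"ty":0.0009,"tz":-0.0042,"ax":0,"ay":0,"az":0,"gripper":-1},
    {"tx":0.0025,"ty":0.0009,"tz":-0.0042,"ax":0,"ay":0,"az":0,"gripper":-1}
  ]
}}

```text
t: 8.7
tcp_pos: [0.5654, -0.0683, 0.0571]
ee_rot: [[0.866, 0.195, 0.46], [0.172, -0.981, 0.092], [0.469, -0.0, -0.883]]
ft_force: [2.1, 0.8, -0.3]
grip_width: 0.0184
grip_force: 78.3
```

```bash
python3 -c "from b import *;rep()"
```

```text
t 8.7 foot mm [  0.61   2.03 -16.42] force [ 1.8  0.3 -1.3] torque [-0.05  0.24 -0.  ] grip 18.4 tz [-0.  0. -1.]
```

It's in the hole at 16 mm depth with low forces. Continuing to the shoulder.

{"name": "move_arm", "arguments": {
  "steps": [
    {"tx":0.0015,"ty":0.0004,"tz":-0.0026,"ax":0,"ay":0,"az":0,"gripper":-1},
    {"tx":0.003,"ty":0.0006,"tz":-0.005,"ax":0,"ay":0,"az":0,"gripper":-1},
    {"tx":0.0042,"ty":0.0009,"tz":-0.0077,"ax":0,"ay":0,"az":0,"gripper":-1},
    {"tx":0.0042,"ty":0.0009,"tz":-0.0077,"ax":0,"ay":0,"az":0,"gripper":-1}
  ]
}}

```text
t: 9.2
tcp_pos: [0.5699, -0.0678, 0.051]
ee_rot: [[0.868, 0.196, 0.457], [0.172, -0.981, 0.093], [0.466, -0.002, -0.885]]
ft_force: [-0.4, -1.1, -0.3]
grip_width: 0.0185
grip_force: 78.3
```

```bash
python3 -c "from b import *;rep()"
```

```text
t 9.2 foot mm [  1.74   1.65 -23.89] force [-0.7 -1.   0.1] torque [-0.    0.48 -0.02] grip 18.5 tz [-0.003  0.002 -1.   ]
```

{"name": "move_arm", "arguments": {
  "steps": [
    {"tx":0.0007,"ty":0.0001,"tz":-0.0013,"ax":0,"ay":0,"az":0,"gripper":-1},
    {"tx":0.0014,"ty":0.0003,"tz":-0.0026,"ax":0,"ay":0,"az":0,"gripper":-1},
    {"tx":0.0014,"ty":0.0003,"tz":-0.0026,"ax":0,"ay":0,"az":0,"gripper":-1}
  ]
}}

```text
t: 9.57
tcp_pos: [0.5713, -0.0674, 0.0494]
ee_rot: [[0.868, 0.197, 0.456], [0.173, -0.98, 0.094], [0.465, -0.003, -0.885]]
ft_force: [-0.1, 1.1, -1.0]
grip_width: 0.0183
grip_force: 78.3
```

```bash
python3 -c "from b import *;rep()"
```

```text
t 9.57 foot mm [  2.25   1.68 -26.06] force [-0.4  1.1 -0.9] torque [0.12 0.75 0.  ] grip 18.3 tz [-0.005  0.003 -1.   ]
```

Run:
```python
from b import *
rep(); s=bot.state(); print(np.round(s["joints"],3),np.round(s["effort"],1))
a=cam("side");t=cam("top"); b=cv2.resize(a["pixels"][60:300,230:470],(450,450)); c=cv2.resize(t["pixels"][100:280,250:390],(350,450),interpolation=2)
cv2.imwrite("pics/c5.png",np.hstack([b,c])[:,:,::-1])
```

```text
t 9.57 foot mm [  2.25   1.68 -26.06] force [-0.4  1.1 -0.9] torque [0.12 0.75 0.  ] grip 18.3 tz [-0.005  0.003 -1.   ]
[ 0.179  0.376  0.019  2.283 -1.409  0.191  0.184] [  0.2 -41.4   0.5 -18.1  -0.5   0.3  -0. ]
```

View pics/c5.png

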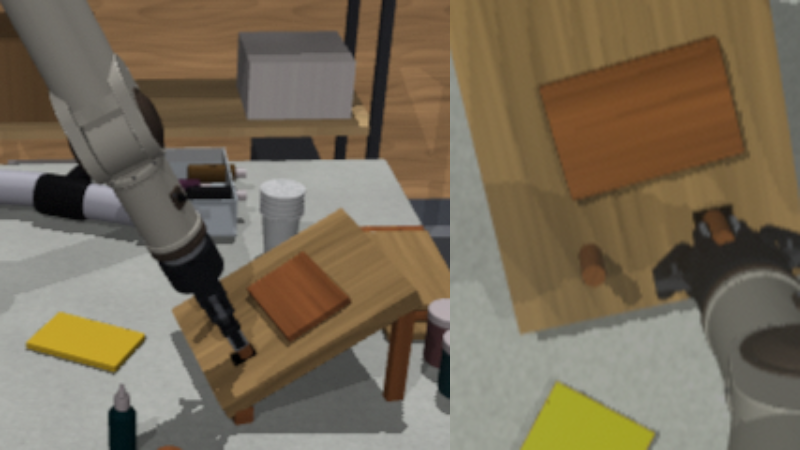

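The picture shows the peg in the recess with nothing blocking it. Joints 5 and 6 are at their range ends (-1.409 and 0.191), so this tilted grip can't go lower. I'll let go, back off along the peg, turn more upright and press the peg top with shut fingers to make sure it is home.

{"name": "move_arm", "arguments": {
  "steps": [
    {"tx":0,"ty":0,"tz":0,"ax":0,"ay":0,"az":0,"gripper":1},
    {"tx":0,"ty":0,"tz":0,"ax":0,"ay":0,"az":0,"gripper":1},
    {"tx":0,"ty":0,"tz":0,"ax":0,"ay":0,"az":0,"gripper":1},
    {"tx":-0.005,"ty":-0.001,"tz":0.0088,"ax":0,"ay":0,"az":0,"gripper":1},
    {"tx":-0.014,"ty":-0.0028,"tz":0.0265,"ax":0,"ay":0,"az":0,"gripper":1},
    {"tx":-0.026,"ty":-0.005,"tz":0.05,"ax":0,"ay":0,"az":0,"gripper":1},
    {"tx":-0.034,"ty":-0.006,"tz":0.062,"ax":-0.3,"ay":1.5,"az":0,"gripper":-1},
    {"tx":-0.034,"ty":-0.006,"tz":0.06,"ax":-0.7,"ay":3.5,"az":0,"gripper":-1},
    {"tx":-0.034,"ty":-0.006,"tz":0.055,"ax":-0.7,"ay":3.5,"az":0,"gripper":-1},
    {"tx":-0.034,"ty":-0.006,"tz":0.055,"ax":-0.7,"ay":3.5,"az":0,"gripper":-1},
    {"tx":-0.034,"ty":-0.006,"tz":0.055,"ax":-0.7,"ay":3.5,"az":0,"gripper":-1}
  ]
}}

```text
t: 11.05
tcp_pos: [0.5366, -0.0732, 0.1039]
ee_rot: [[0.966, 0.196, 0.168], [0.193, -0.981, 0.038], [0.172, -0.004, -0.985]]
ft_force: [-0.2, 0.8, -0.6]
grip_width: 0.0001
grip_force: 0.0
```

Run:
```python
from b import *
s=bot.state(); T=np.array(s["ee_rot"])[:,2]; tip=np.array(s["tcp_pos"])-.0357*T
print(s["t"],s["tcp_pos"].round(4),T.round(3),s["grip_width"],np.round(s["joints"],2)); print("tip in recess frame",(1000*B@(tip-F)).round(1)); print(s["ft_force"])
a=cam("side");t=cam("top"); b=cv2.resize(a["pixels"][195:285,310:410],(440,396),interpolation=2); c=cv2.resize(t["pixels"][130:240,270:370],(360,396),interpolation=2)
cv2.imwrite("pics/c6.png",np.hstack([b,c])[:,:,::-1])
for z in(55,):
    for y in(1.7,110): p=F+B.T@np.array([.002 if y<9 else 0,y/1000,z/1000]); print(np.round(proj(a,p),1),np.round(proj(t,p),1))
```

```text
11.05 [ 0.5366 -0.0732  0.1039] [ 0.168  0.038 -0.985] 0.00011977995266033775 [-0.32  0.33  0.53  2.08 -0.39  0.64 -0.91]
tip in recess frame [ 7.9  2.7 81.9]
[-0.1934056   0.77499013 -0.64218234]
[350.8 233.4] [358.6 197.2]
[338.3 213.3] [307.2 208.8]
```

View pics/c6.png

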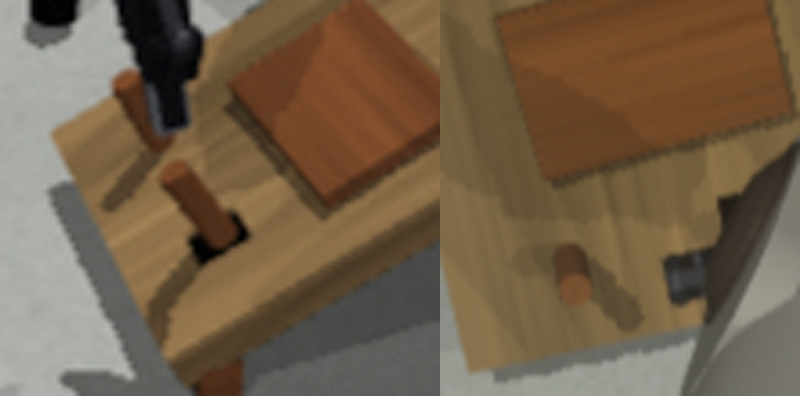

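The peg stands in the hole with its top at crop (175,168), image (350,233), which is where a fully home peg should be. I'll press on its top to confirm.

{"name": "move_arm", "arguments": {
  "steps": [
    {"tx":-0.005,"ty":-0.002,"tz":-0.003,"ax":0,"ay":0,"az":0,"gripper":-1},
    {"tx":0.002,"ty":-0.001,"tz":-0.016,"ax":0,"ay":0,"az":0,"gripper":-1},
    {"tx":0.006,"ty":0.0,"tz":-0.024,"ax":0,"ay":0,"az":0,"gripper":-1},
    {"tx":0.0069,"ty":0.0002,"tz":-0.0258,"ax":0,"ay":0,"az":0,"gripper":-1},
    {"tx":0.0074,"ty":0.0003,"tz":-0.0266,"ax":0,"ay":0,"az":0,"gripper":-1},
    {"tx":0.0074,"ty":0.0003,"tz":-0.0266,"ax":0,"ay":0,"az":0,"gripper":-1}
  ]
}}

```text
t: 11.9
tcp_pos: [0.5464, -0.0739, 0.079]
ee_rot: [[0.966, 0.195, 0.17], [0.192, -0.981, 0.036], [0.174, -0.002, -0.985]]
ft_force: [-2.6, -0.6, 9.4]
grip_width: 0.0001
grip_force: 5.0
```

```bash
cat >> b.py <<'E'
def rt():
    s=bot.state(); T=np.array(s["ee_rot"])[:,2]; tip=np.array(s["tcp_pos"])-.0357*T
    print("t",round(s["t"],2),"tip",(1000*B@(tip-F)).round(1),"force",(B@np.array(s["ft_force"])).round(1),"tcp",np.round(s["tcp_pos"],4),np.round(s["joints"],2))
E
python3 -c "from b import *;rt()"
```

```text
t 11.9 tip [ 4.5  0.1 55.5] force [ 2.  -0.1  9.5] tcp [ 0.5464 -0.0739  0.079 ] [-0.29  0.39  0.5   2.08 -0.44  0.6  -0.86]
```

Contact with 9.5 N at 55.5 mm above the face, as expected for a fully home peg. Pressing a little harder to see whether it moves.

{"name": "move_arm", "arguments": {
  "steps": [
    {"tx":0.0009,"ty":0.0002,"tz":-0.0018,"ax":0,"ay":0,"az":0,"gripper":-1},
    {"tx":0.0018,"ty":0.0004,"tz":-0.0035,"ax":0,"ay":0,"az":0,"gripper":-1},
    {"tx":0.0018,"ty":0.0004,"tz":-0.0035,"ax":0,"ay":0,"az":0,"gripper":-1}
  ]
}}

```text
t: 12.28
tcp_pos: [0.5499, -0.0743, 0.0789]
ee_rot: [[0.965, 0.194, 0.174], [0.191, -0.981, 0.037], [0.178, -0.002, -0.984]]
ft_force: [-14.6, 0.3, 39.0]
grip_width: -0.0
grip_force: 20.7
```

```bash
python3 -c "from b import *;rt()"
```

```text
t 12.28 tip [ 7.3 -1.  53.9] force [ 5.7  3.1 41.1] tcp [ 0.5499 -0.0743  0.0789] [-0.28  0.39  0.49  2.07 -0.45  0.6  -0.86]
```

At 41 N the stack is rigid, so the peg is home. Now I'll locate the panel from the first, unobstructed pictures.

Run:
```python
from b import *
s=cam("side");t=cam("top")
C=F+B.T@np.array([.09,.055,0]); p0=C+.012*B[2]
for d,f,pts in((t,"top",[(286,134),(357,115),(368.5,162),(303,180)]),(s,"side",[(392.8,194.6),(416.8,220.2),(384.8,240.2),(362,216.2)])):
    q=np.array([1000*B@(onplane(d,u,v,p0,B[2])-C) for u,v in pts]); print(f,q.round(1).tolist(),q.mean(0).round(1))
    im=cv2.imread(f"pics/{f}0.png"); hsv=cv2.cvtColor(im,cv2.COLOR_BGR2HSV)
    x,y=(275,105) if f=="top" else (355,190); print([hsv[int(np.mean([p[1] for p in pts])),int(np.mean([p[0] for p in pts]))].tolist(), hsv[int(pts[3][1])+ (15 if f=="top" else 15),int(pts[3][0])].tolist()])
```

```text
top [[61.0, 65.9, 12.0], [69.4, -81.9, 12.0], [-32.2, -89.8, 12.0], [-41.5, 51.5, 12.0]] [ 14.2 -13.6  12. ]
[[13, 169, 115], [18, 118, 112]]
side [[63.1, 61.8, 12.0], [71.3, -89.6, 12.0], [-23.3, -93.4, 12.0], [-39.1, 48.3, 12.0]] [ 18.  -18.2  12. ]
[[11, 165, 131], [18, 121, 143]]
```

Panel centre is about board (15, -16) with about 3° skew. Its left end is at about y = +58, barely past the left peg at +55. So I'll first nudge it about 13 mm to the left from its right edge, then push it down.

{"name": "move_arm", "arguments": {
  "steps": [
    {"tx":-0.007,"ty":-0.001,"tz":0.018,"ax":0,"ay":0,"az":0,"gripper":-1},
    {"tx":0.02,"ty":-0.015,"tz":0.045,"ax":0,"ay":0,"az":0,"gripper":-1},
    {"tx":0.06,"ty":-0.035,"tz":0.06,"ax":0,"ay":0,"az":0,"gripper":-1},
    {"tx":0.093,"ty":-0.0477,"tz":0.058,"ax":0,"ay":0,"az":0,"gripper":-1},
    {"tx":0.093,"ty":-0.0477,"tz":0.058,"ax":0,"ay":0,"az":0,"gripper":-1},
    {"tx":0.093,"ty":-0.0477,"tz":0.058,"ax":0,"ay":0,"az":0,"gripper":-1}
  ]
}}

```text
t: 13.12
tcp_pos: [0.6386, -0.1203, 0.1314]
ee_rot: [[0.967, 0.196, 0.166], [0.192, -0.981, 0.036], [0.17, -0.003, -0.985]]
ft_force: [-0.1, 0.3, -0.5]
grip_width: -0.0002
grip_force: 0.0
```

```bash
python3 -c "from b import *;rt()"
```

```text
t 13.12 tip [101.1 -63.5  63.6] force [-0.3  0.3 -0.4] tcp [ 0.6386 -0.1203  0.1314] [-0.22  0.48  0.52  1.8  -0.43  0.81 -0.85]
```

{"name": "move_arm", "arguments": {
  "steps": [
    {"tx":0.01,"ty":-0.001,"tz":0.005,"ax":0.35,"ay":-1.75,"az":0,"gripper":-1},
    {"tx":0.011,"ty":-0.001,"tz":0.006,"ax":0.7,"ay":-3.5,"az":0,"gripper":-1},
    {"tx":0.02,"ty":0.0005,"tz":-0.011,"ax":0.7,"ay":-3.5,"az":0,"gripper":-1},
    {"tx":0.03,"ty":0.0025,"tz":-0.03,"ax":0.7,"ay":-3.5,"az":0,"gripper":-1},
    {"tx":0.036,"ty":0.004,"tz":-0.042,"ax":0.7,"ay":-3.5,"az":0,"gripper":-1},
    {"tx":0.0384,"ty":0.0042,"tz":-0.0469,"ax":0.7,"ay":-3.5,"az":0,"gripper":-1},
    {"tx":0.0384,"ty":0.0042,"tz":-0.0469,"ax":0.7,"ay":-3.5,"az":0,"gripper":-1},
    {"tx":0.0384,"ty":0.0042,"tz":-0.0469,"ax":0.7,"ay":-3.5,"az":0,"gripper":-1}
  ]
}}

```text
t: 14.12
tcp_pos: [0.6785, -0.1166, 0.0862]
ee_rot: [[0.868, 0.196, 0.457], [0.173, -0.981, 0.093], [0.466, -0.002, -0.885]]
ft_force: [-0.0, 0.5, 1.1]
grip_width: 0.0003
grip_force: 0.0
```

```bash
python3 -c "from b import *;rt()"
```

```text
t 14.12 tip [104.  -67.7   6.8] force [0.6 0.5 1. ] tcp [ 0.6785 -0.1166  0.0862] [ 0.08  0.46  0.21  2.01 -0.92  0.37 -0.31]
```

{"name": "move_arm", "arguments": {
  "steps": [
    {"tx":-0.0015,"ty":0.0075,"tz":0,"ax":0,"ay":0,"az":0,"gripper":-1},
    {"tx":-0.003,"ty":0.015,"tz":0,"ax":0,"ay":0,"az":0,"gripper":-1},
    {"tx":-0.0039,"ty":0.0196,"tz":0,"ax":0,"ay":0,"az":0,"gripper":-1},
    {"tx":-0.005,"ty":0.025,"tz":0,"ax":0,"ay":0,"az":0,"gripper":-1},
    {"tx":-0.005,"ty":0.025,"tz":0,"ax":0,"ay":0,"az":0,"gripper":-1}
  ]
}}

```text
t: 14.75
tcp_pos: [0.6732, -0.0906, 0.0856]
ee_rot: [[0.868, 0.198, 0.456], [0.174, -0.98, 0.094], [0.466, -0.003, -0.885]]
ft_force: [0.4, -0.4, -0.5]
grip_width: -0.0001
grip_force: 0.0
```

```bash
cat > pan.py <<'E'
from b import *
C=F+B.T@np.array([.09,.055,0]); p0=C+.012*B[2]
def pan(n):
    d=cam(n); h=cv2.cvtColor(d["pixels"],cv2.COLOR_RGB2HSV); m=cv2.inRange(h,(5,145,60),(15,255,255)); 
    x,y,w,hh=(265,95,120,110) if n=="top" else (345,180,90,85)
    k=np.zeros_like(m); k[y:y+hh,x:x+w]=m[y:y+hh,x:x+w]; k=cv2.morphologyEx(k,cv2.MORPH_OPEN,np.ones((3,3)))
    c=max(cv2.findContours(k,0,1)[0],key=cv2.contourArea)[:,0]
    q=np.array([1000*B@(onplane(d,u,v,p0,B[2])-C) for u,v in c])[:,:2].astype(np.float32)
    print(n,"area",cv2.contourArea(c),"y range",q[:,1].min(),q[:,1].max(),"x",q[:,0].min(),q[:,0].max(),cv2.minAreaRect(q))
    cv2.imwrite(f"pics/m_{n}.png",k); return d
E
python3 -c "
from pan import *
rt();pan('top');pan('side')"
```

```text
t 14.75 tip [103.7 -41.1   6.3] force [ 0.  -0.5 -0.6] tcp [ 0.6732 -0.0906  0.0856] [ 0.03  0.45  0.2   2.03 -0.92  0.34 -0.35]
top area 2969.5 y range -84.42577 67.21453 x -38.506 71.470436 ((16.34029769897461, -10.208877563476562), (100.86585235595703, 149.2006072998047), 4.223757266998291)
side area 481.5 y range -98.685234 65.64925 x -36.497906 6.5971966 ((-13.274351119995117, -16.1983642578125), (39.86158752441406, 163.85906982421875), 2.9737141132354736)
```

{"name": "move_arm", "arguments": {
  "steps": [
    {"tx":-0.0008,"ty":0.004,"tz":0,"ax":0,"ay":0,"az":0,"gripper":-1},
    {"tx":-0.0016,"ty":0.008,"tz":0,"ax":0,"ay":0,"az":0,"gripper":-1},
    {"tx":-0.0024,"ty":0.012,"tz":0,"ax":0,"ay":0,"az":0,"gripper":-1},
    {"tx":-0.0024,"ty":0.012,"tz":0,"ax":0,"ay":0,"az":0,"gripper":-1}
  ]
}}

```text
t: 15.35
tcp_pos: [0.6708, -0.0789, 0.0856]
ee_rot: [[0.868, 0.197, 0.456], [0.173, -0.98, 0.094], [0.466, -0.003, -0.885]]
ft_force: [0.5, -0.5, -1.0]
grip_width: 0.0001
grip_force: 0.0
```

```bash
python3 -c "
from pan import *
rt();pan('top')"
```

```text
t 15.35 tip [103.6 -29.2   6.4] force [-0.1 -0.6 -1. ] tcp [ 0.6708 -0.0789  0.0856] [ 0.01  0.44  0.2   2.05 -0.92  0.33 -0.37]
top area 2909.0 y range -74.98739 77.30266 x -44.043915 69.98097 ((12.830038070678711, -1.4755859375), (100.93424224853516, 149.27943420410156), 6.392086982727051)
```

The panel is centred now (y about -1.5). Next I'll lift over it to above its upper edge.

{"name": "move_arm", "arguments": {
  "steps": [
    {"tx":0.0016,"ty":-0.0078,"tz":0,"ax":0,"ay":0,"az":0,"gripper":-1},
    {"tx":-0.0191,"ty":-0.0119,"tz":0.0397,"ax":0,"ay":0,"az":0,"gripper":-1},
    {"tx":0.0088,"ty":0.013,"tz":0.0568,"ax":0,"ay":0,"az":0,"gripper":-1},
    {"tx":0.0366,"ty":0.0379,"tz":0.074,"ax":0,"ay":0,"az":0,"gripper":-1},
    {"tx":0.028,"ty":0.0811,"tz":0.074,"ax":0,"ay":0,"az":0,"gripper":-1},
    {"tx":0.028,"ty":0.0811,"tz":0.074,"ax":0,"ay":0,"az":0,"gripper":-1},
    {"tx":0.028,"ty":0.0811,"tz":0.074,"ax":0,"ay":0,"az":0,"gripper":-1}
  ]
}}

```text
t: 16.27
tcp_pos: [0.6989, 0.0011, 0.1596]
ee_rot: [[0.868, 0.196, 0.456], [0.173, -0.981, 0.093], [0.466, -0.002, -0.885]]
ft_force: [-0.0, -0.4, 0.4]
grip_width: 0.0003
grip_force: 0.0
```

```bash
python3 -c "from b import *;rt()"
```

```text
t 16.27 tip [176.6  43.8  51.4] force [ 0.1 -0.4  0.4] tcp [0.6989 0.0011 0.1596] [-0.33  0.36  0.42  1.97 -0.63  0.43 -0.82]
```

Down 45 mm onto the board behind the panel's upper edge.

{"name": "move_arm", "arguments": {
  "steps": [
    {"tx":0.007,"ty":0.0014,"tz":-0.0132,"ax":0,"ay":0,"az":0,"gripper":-1},
    {"tx":0.0138,"ty":0.0028,"tz":-0.0265,"ax":0,"ay":0,"az":0,"gripper":-1},
    {"tx":0.0207,"ty":0.0041,"tz":-0.0397,"ax":0,"ay":0,"az":0,"gripper":-1},
    {"tx":0.0207,"ty":0.0041,"tz":-0.0397,"ax":0,"ay":0,"az":0,"gripper":-1},
    {"tx":0.0147,"ty":0.0029,"tz":-0.0429,"ax":0,"ay":0,"az":0,"gripper":-1},
    {"tx":0.0103,"ty":0.002,"tz":-0.0453,"ax":0,"ay":0,"az":0,"gripper":-1},
    {"tx":0.0103,"ty":0.002,"tz":-0.0453,"ax":0,"ay":0,"az":0,"gripper":-1}
  ]
}}

```text
t: 17.15
tcp_pos: [0.7085, 0.0034, 0.1144]
ee_rot: [[0.868, 0.196, 0.456], [0.172, -0.981, 0.094], [0.465, -0.003, -0.885]]
ft_force: [0.2, -0.9, -0.3]
grip_width: 0.0001
grip_force: 0.0
```

```bash
python3 -c "
from pan import *
rt();pan('top')"
```

```text
t 17.15 tip [164.1  44.2   6.9] force [-0.1 -1.  -0.3] tcp [0.7085 0.0034 0.1144] [-0.25  0.44  0.32  1.98 -0.73  0.35 -0.72]
top area 659.0 y range 25.569319 77.30266 x -43.59715 53.3246 ((6.222484588623047, 47.82805252075195), (96.06369018554688, 50.33097839355469), 5.902053356170654)
```

{"name": "move_arm", "arguments": {
  "steps": [
    {"tx":-0.0043,"ty":-0.0009,"tz":-0.0023,"ax":0,"ay":0,"az":0,"gripper":-1},
    {"tx":-0.0087,"ty":-0.0017,"tz":-0.0047,"ax":0,"ay":0,"az":0,"gripper":-1},
    {"tx":-0.013,"ty":-0.0026,"tz":-0.007,"ax":0,"ay":0,"az":0,"gripper":-1},
    {"tx":-0.0173,"ty":-0.0035,"tz":-0.0094,"ax":0,"ay":0,"az":0,"gripper":-1},
    {"tx":-0.0217,"ty":-0.0043,"tz":-0.0117,"ax":0,"ay":0,"az":0,"gripper":-1},
    {"tx":-0.026,"ty":-0.0052,"tz":-0.0141,"ax":0,"ay":0,"az":0,"gripper":-1},
    {"tx":-0.026,"ty":-0.0052,"tz":-0.0141,"ax":0,"ay":0,"az":0,"gripper":-1}
  ]
}}

```text
t: 18.08
tcp_pos: [0.6824, -0.0017, 0.0997]
ee_rot: [[0.869, 0.196, 0.455], [0.172, -0.981, 0.094], [0.465, -0.003, -0.886]]
ft_force: [0.5, -0.1, -0.4]
grip_width: 0.0003
grip_force: 0.0
```

```bash
python3 -c "
from pan import *
rt();pan('top')"
```

```text
t 18.07 tip [133.6  44.3   6.3] force [ 0.3 -0.2 -0.6] tcp [ 0.6824 -0.0017  0.0997] [-0.2   0.42  0.27  2.04 -0.78  0.3  -0.64]
top area 743.5 y range 24.01033 77.04184 x -73.13319 26.536327 ((-22.280113220214844, 48.48955535888672), (99.4546127319336, 52.193023681640625), 4.143126487731934)
```

{"name": "move_arm", "arguments": {
  "steps": [
    {"tx":-0.0026,"ty":-0.0005,"tz":-0.0014,"ax":0,"ay":0,"az":0,"gripper":-1},
    {"tx":-0.0052,"ty":-0.001,"tz":-0.0028,"ax":0,"ay":0,"az":0,"gripper":-1},
    {"tx":-0.0078,"ty":-0.0016,"tz":-0.0042,"ax":0,"ay":0,"az":0,"gripper":-1},
    {"tx":-0.0095,"ty":-0.0019,"tz":-0.0052,"ax":0,"ay":0,"az":0,"gripper":-1},
    {"tx":-0.0095,"ty":-0.0019,"tz":-0.0052,"ax":0,"ay":0,"az":0,"gripper":-1}
  ]
}}

```text
t: 18.75
tcp_pos: [0.6738, -0.0038, 0.0952]
ee_rot: [[0.868, 0.196, 0.456], [0.172, -0.981, 0.093], [0.466, -0.002, -0.885]]
ft_force: [0.2, -1.3, -0.5]
grip_width: -0.0
grip_force: 0.2
```

```bash
python3 -c "
from pan import *
rt();pan('top')"
```

```text
t 18.75 tip [123.7  43.9   6.5] force [-0.2 -1.4 -0.4] tcp [ 0.6738 -0.0038  0.0952] [-0.17  0.41  0.24  2.07 -0.8   0.28 -0.61]
top area 755.0 y range 24.02267 76.80617 x -81.458115 17.896748 ((-31.012889862060547, 48.92378616333008), (99.13369750976562, 51.76445770263672), 2.740556240081787)
```

{"name": "move_arm", "arguments": {
  "steps": [
    {"tx":-0.0013,"ty":-0.0003,"tz":-0.0007,"ax":0,"ay":0,"az":0,"gripper":-1},
    {"tx":-0.0026,"ty":-0.0005,"tz":-0.0014,"ax":0,"ay":0,"az":0,"gripper":-1},
    {"tx":-0.0035,"ty":-0.0007,"tz":-0.0019,"ax":0,"ay":0,"az":0,"gripper":-1},
    {"tx":-0.0035,"ty":-0.0007,"tz":-0.0019,"ax":0,"ay":0,"az":0,"gripper":-1}
  ]
}}

```text
t: 19.3
tcp_pos: [0.6724, -0.0059, 0.0948]
ee_rot: [[0.866, 0.194, 0.46], [0.172, -0.981, 0.091], [0.469, 0.0, -0.883]]
ft_force: [4.7, -2.4, 1.9]
grip_width: 0.0001
grip_force: 2.3
```

```bash
python3 -c "
from pan import *
rt();pan('top')"
```

```text
t 19.3 tip [121.8  42.3   7. ] force [ 4.6 -3.2 -0.2] tcp [ 0.6724 -0.0059  0.0948] [-0.16  0.41  0.23  2.07 -0.81  0.27 -0.6 ]
top area 773.0 y range 22.40086 74.99822 x -80.63081 18.241108 ((-30.716785430908203, 47.542869567871094), (98.56524658203125, 51.989418029785156), 2.7651851177215576)
```

{"name": "move_arm", "arguments": {
  "steps": [
    {"tx":-0.0013,"ty":-0.0003,"tz":-0.0007,"ax":0,"ay":0,"az":0,"gripper":-1},
    {"tx":-0.0026,"ty":-0.0005,"tz":-0.0014,"ax":0,"ay":0,"az":0,"gripper":-1},
    {"tx":-0.0026,"ty":-0.0005,"tz":-0.0014,"ax":0,"ay":0,"az":0,"gripper":-1}
  ]
}}

```text
t: 19.73
tcp_pos: [0.6717, -0.0074, 0.0948]
ee_rot: [[0.865, 0.193, 0.463], [0.171, -0.981, 0.09], [0.472, 0.002, -0.882]]
ft_force: [7.1, -3.4, 3.5]
grip_width: -0.0001
grip_force: 3.5
```

```bash
python3 -c "
from pan import *
rt();pan('top')"
```

```text
t 19.73 tip [120.8  41.    7.5] force [ 7.2 -4.7  0.1] tcp [ 0.6717 -0.0074  0.0948] [-0.16  0.41  0.23  2.08 -0.82  0.26 -0.59]
top area 781.0 y range 22.40086 73.867424 x -80.63081 18.325365 ((-30.74748992919922, 47.52766036987305), (99.06189727783203, 51.25848388671875), 1.6029936075210571)
```

Force rises to 7 N with no further motion, so it's likely against both pegs. Backing off to look.

{"name": "move_arm", "arguments": {
  "steps": [
    {"tx":0.0104,"ty":0.003,"tz":0.0056,"ax":0,"ay":0,"az":0,"gripper":-1},
    {"tx":0.0104,"ty":0.003,"tz":0.0056,"ax":0,"ay":0,"az":0,"gripper":-1},
    {"tx":-0.0104,"ty":-0.001,"tz":0.045,"ax":0,"ay":0,"az":0,"gripper":-1},
    {"tx":-0.0264,"ty":-0.0053,"tz":0.0762,"ax":0,"ay":0,"az":0,"gripper":-1},
    {"tx":-0.0137,"ty":-0.06,"tz":0.09,"ax":0,"ay":0,"az":0,"gripper":-1},
    {"tx":0,"ty":-0.11,"tz":0.09,"ax":0,"ay":0,"az":0,"gripper":-1},
    {"tx":0,"ty":-0.16,"tz":0.09,"ax":0,"ay":0,"az":0,"gripper":-1},
    {"tx":0,"ty":-0.19,"tz":0.09,"ax":0,"ay":0,"az":0,"gripper":-1},
    {"tx":0,"ty":-0.19,"tz":0.09,"ax":0,"ay":0,"az":0,"gripper":-1}
  ]
}}

```text
t: 20.9
tcp_pos: [0.6661, -0.198, 0.1806]
ee_rot: [[0.87, 0.192, 0.455], [0.169, -0.981, 0.091], [0.464, -0.002, -0.886]]
ft_force: [-0.3, -0.5, 0.7]
grip_width: 0.0001
grip_force: 0.0
```

Run:
```python
from pan import *
rt(); t=pan('top'); s=pan('side')
b=cv2.resize(s["pixels"][195:285,310:410],(440,396),interpolation=2); c=cv2.resize(t["pixels"][130:240,270:370],(360,396),interpolation=2)
cv2.imwrite("pics/c7.png",np.hstack([b,c])[:,:,::-1])
```

```text
t 20.9 tip [ 123.6 -145.   103.4] force [-0.  -0.4  0.8] tcp [ 0.6661 -0.198   0.1806] [ 0.05  0.36  0.43  1.91 -0.77  0.63 -0.38]
top area 3235.0 y range -76.49896 74.35736 x -97.09117 22.282322 ((-38.95925521850586, -1.6819381713867188), (119.3109359741211, 149.17872619628906), 1.604032039642334)
side area 1498.0 y range -87.21733 77.474915 x -103.18159 22.190235 ((-40.82952117919922, -5.4615936279296875), (124.10247802734375, 164.05152893066406), 1.2944496870040894)
```

View pics/c7.png

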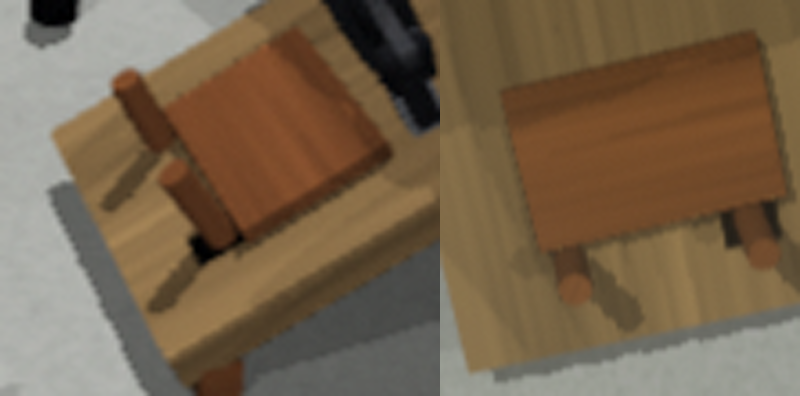

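The last picture shows the panel's lower edge against both pegs (top crop (570,245) and (750,205)), both pegs standing, and the gripper clear. When pushed between the pegs, the panel held at 7 N without moving. Handing in.

```bash
python3 -c "
from station import bot
print(bot.close_job())"
```

```text
the job is handed in; nothing more can be done
None
```

I seated the tall plain peg fully home in the hidden hole, slid the panel down against both pegs, and handed the job in at about 21 s; no pass/fail result was returned. Before the downward push I also moved the panel about 10 mm left, so that its edge would reach the left peg.

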